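# Bring the hanging hot curing block over the cooling fan and leave it still

### The arm

A 6-joint arm with a two-finger parallel gripper is mounted at the origin on the work surface. World frame = base frame: x ahead of the robot, y to its left, z up, the work surface at z = 0. Lengths are in m, angles in rad, forces in N, time in s.
With the tool pointing down it reaches from about 0.3 to 0.775 m from the base axis. Payload 14.6 kg.
Tool frame: the origin (TCP) lies midway between the tips of the shut fingers; the grasp point (between the pads) lies 19 mm behind it (ctrl.pinch_z is the z of the grasp point in the tool frame, in m); z points along the fingers, y is the line along which they close (so a half turn about z gives the same grasp; the last joint's range is limited). The gripper opens to 94 mm and grips with 3 to 60 N. Pads are 16 mm wide; open, the fingers measure 119 mm over their backs; the gripper's body (75 mm by 177 mm) begins 78 mm behind the grasp point.
Start: joints at [-1.359, 0.3, 1.521, -0, 1.321, -0.067], TCP at [0.151, -0.529, 0.205] pointing down, gripper open.
Joint ranges: [-3.03, 3.03], [-0.79, 2.21], [0.23, 2.52], [-1.04, 4.18], [0, 3.07], [-2.55, 2.55]. Speed limits (rad/s): [2.22, 2.22, 2.57, 3.14, 3.14, 3.14].

### API

Orientations are given as [roll, pitch, yaw] about the fixed x, y, z axes, in that order (R = Rz(yaw) Ry(pitch) Rx(roll)).
In Python, from station import ctrl, camera, ticket gives the robot as it stands. The module is installed in compiled form; this text tells all that it offers.
- The arm moves only by the shell command python3 -m inch 'ROWS' [FORCE]. ROWS is text: rows parted by semicolons, each of 7 numbers parted by spaces: the opening, from -1 (shut) to 1 (fully open), then the shift along the tool's x, y, z in units of 0.03 m (1.0 is 0.03 m), then the turn, a rotation vector about the tool's x, y, z in units of 10 degrees (1.0 is 10 degrees). In form: grip dx dy dz rx ry rz; .... A call has 1 to 10 rows; each row shifts and turns the commanded pose from where the row before left it, along the tool's axes as they then stand; what a row does not reach is not made up. A row lasts 1/8 s, in which the tool goes at most 62.5 mm and 10.7 degrees, less where a joint would pass 70% of its speed; a pose out of reach is approached as far as the arm can. A call with a number of a shift or a turn outside -1 to 1 is refused whole. A call with a gripper value outside its range is refused whole. The fingers move at their own pace and stop on an object; FORCE is the grip in N (left out, the last holds). Time passes only in rows, so rows that do not move let the fingers close. It gives the time, the measured TCP pose, the force, the opening and the grip force at its end, in the units of the state.
- ctrl.get_obs(): the state, without advancing time (a new reading comes with each control period).
- camera(name): name is "side" or "top"; returns a dict with "img" (480x640x3 uint8, blue, green, red), "range_z" (480x640 float32, m along the optical axis (not along the pixel's ray), 0 where there is no reading), "intrinsics" (3x3 intrinsics, pixels), "k1" (the pictures are not rectified: a ray, as slopes to the right and down, at radius r is drawn at 1 + k1 r^2 times it, then the intrinsics apply), "view" (4x4, takes a point from world to camera coordinates). Camera axes: x right, y down, z forward; pixel columns grow to the right and rows downward; lengths in m; the calibration is good to about 2 mm. A picture is of the moment at which its call begins.
- ticket.hand_in(): hands the job in; it is judged then, once.
The state is a dict: "time_s": time; "qpos": joint angles; "joint_vel": joint speeds; "tau": joint torques, N m; "ee_pos": TCP position; "eef_rot": TCP orientation; "force": force on the tool from outside, world axes, zero at the start; "moment": the same for the moment, N m; "grip_width": finger opening in m; "grip_force": force on a finger pad.
Only numpy, scipy, OpenCV 4.12 (cv2) and the standard library are available. Lean on these libraries where they do the work, as an engineer would, in place of code of your own. Each camera call takes 0.05 s, during which the arm holds its last target. There are 200 camera calls.

### The job

The hot connector block hangs in a swinging carrier on the bench gantry, its foot behind the low bars of the parking rest. Take the blue trolley by its black grip post, pull the carrier out over the bar and along the beam until the block is centred above the cooling fan, calm its swinging by moving the trolley, hold it still there for at least four seconds, then let go so that it stays hanging still over the fan. The carrier is hot: never touch it, never let it swing wildly, and leave the loose things on the bench alone.

Things in the scene. Friction and masses are not known exactly. Their poses are not given: they have to be found in the camera images.
- gantry: Aluminium bench gantry, fixed: two posts and a beam (24 mm square, 740 mm long, axis 250 mm above the bench). Origin on the bench below the middle of the beam; its y axis runs along the beam, x points away from the robot, to the side on which the carrier hangs. Yaw varies by up to 0.1 rad. The beam is level.
- exit_bar (a point): Middle of the exit bar of the parking rest: fixed steel bar, 12 mm diameter, along gantry x, axis 41 mm above the bench, at gantry x +100, y -175 mm; a like bar stands at y -265 mm. The foot starts between the two and has to ride over the exit bar: the carrier lags to about -0.27 rad before it slips off and swings freely.
- trolley (a joint): Blue trolley (50 x 70 x 50 mm) on the beam: position of the trolley along the beam in m, gantry +y positive, 0 in the middle, stops at -0.31 and +0.31. Moving mass nominally 0.35 kg plus the carrier; rolling friction about 2 N and 2 N per m/s, so it stays where it is left.
- grip (a point): Point on the axis of the trolley's upright round black grip post (28 mm diameter, 275 to 330 mm above the bench), 310 mm above the bench: grasp height for a gripper pointing down. The carrier's swing plane lies 100 mm from it on the gantry's +x side.
- swing (a joint): Swing angle of the carrier about its pivot on the trolley (axis along gantry x, 250 mm above the bench, 100 mm to gantry +x of the grip), rad; 0 hanging plumb, positive when the block is displaced to gantry +y. Natural period nominally 2.0 s, very lightly damped (a swing takes far more than a minute to die away): angle'' = -(9.81*angle + trolley acceleration)/1.0 m.
- carrier: Hot carrier, do not touch: rigid hanger, nominally 0.8 kg (actual mass differs), with a bronze-grey drilled block (50 x 70 x 40 mm, centre 170 mm below the pivot) holding brass connectors, and a yellow balance weight (56 mm disc, centre 85 mm above the pivot). Origin at the pivot, z up when plumb.
- foot (a point): Centre of the steel foot bar (12 mm diameter, 40 mm along x) under the block, 205 mm below the pivot, 45 mm above the bench when plumb.
- fan_center (a point): Top centre of the square black cooling fan with blue and white rotor (90 x 90 mm, 24 mm high), fixed on the bench below the carrier's path: the target. It lies on the carrier's swing plane (gantry x +100 mm), at gantry y between +40 and +220 mm.
- fan: The cooling fan, origin at the centre of its underside.
- spare_block: Loose drilled metal block with connectors, 70 x 90 x 50 mm, to leave alone; origin under its centre.
- driver: Loose screwdriver, 150 mm long, to leave alone.
- epoxy: Loose amber jar, 50 mm diameter, 60 mm high, to leave alone.
- parts_tray: Loose blue parts tray, 110 x 160 x 30 mm, to leave alone.
- solvent: Loose clear bottle with blue cap, 60 mm diameter, 150 mm high, to leave alone.
- fibre_spool: Loose orange fibre spool, 90 mm diameter, 48 mm high, to leave alone.
- wipes: Loose cardboard box of wipes, 120 x 200 x 70 mm, to leave alone.
There are look-alikes about, which are no part of the job. Of the things like the fan, leave any that is brown, red or yellow; of the rest the smaller one is meant.

How it is judged:
On the way, in this order (a step that is already met when the one before it is completed fails the run):
1. the carrier's foot has come out over the bar of the parking rest and clear of it (y of foot in the frame of gantry above -0.12 m).
2. the block hangs still over the fan, foot within 15 mm of the fan's centre line, swing rate below 0.15 rad/s, for 4 s (horizontal distance between foot and fan_center below 0.015 m and velocity of joint swing between -0.15 and 0.15 rad/s), for 4 s.
At the end, for the whole second after the job is handed in: The trolley is let go and at rest (under 20 mm/s) and the block hangs over the fan: its foot within 15 mm of the fan's centre seen from above, within 0.1 rad of plumb, swing rate under 0.15 rad/s, all through the last second (all of step 2 and value of joint swing between -0.1 and 0.1 rad and velocity of joint trolley between -0.02 and 0.02 m/s); the robot touches nothing.
It fails at once if the robot touches the hot carrier (contact force between any of the arm, the fingers and carrier above 0.5 N).
It fails at once if the carrier swings wildly (beyond 0.6 rad) (value of joint swing above 0.6 rad or value of joint swing below -0.6 rad).
It fails at once if a loose thing on the bench is disturbed (moved over 30 mm) (distance of any of spare_block, driver, epoxy, solvent, parts_tray, fibre_spool, wipes from where it was at the start of the episode above 0.03 m).
It also fails if it takes over 61 s, if anything falls off the work surface, if the arm or the gripper's body presses on something with over 40 N, if the wrist force passes 120 N, or if a joint passes its speed limit or range.

## Working session

There is one attempt and no reset: what is moved stays moved. The work goes in short steps, Python scripts to look and compute and a shell command to move; the robot and the scene stay as the last step left them, time stands still between calls to the robot, and variables do not carry over. Pictures are saved under pics/ and viewed, at most 10 in all, crops included, and the job is handed in when it is done.

```bash
mkdir -p pics; cat > h.py <<'E'
import numpy as np, cv2
from station import ctrl, camera, ticket
def ray(c,u,v):
    K=np.array(c["intrinsics"]); p=np.array([(u-K[0,2])/K[0,0],(v-K[1,2])/K[1,1]])
    q=p.copy()
    for _ in range(20): q=p/(1+c["k1"]*(q@q))
    V=np.array(c["view"]); R=V[:3,:3]; o=-R.T@V[:3,3]
    return o,R.T@np.array([q[0],q[1],1])
def onplane(c,u,v,z):
    o,d=ray(c,u,v); return o+d*(z-o[2])/d[2]
def pt(c,u,v):
    o,d=ray(c,u,v); return o+d*float(c["range_z"][int(v),int(u)])
E
python3 - <<'E'
from h import *
import pickle
for n in ("top","side"):
    c=camera(n); cv2.imwrite(f"pics/{n}0.png",c["img"]); pickle.dump(c,open(n+"0.pkl","wb")); print(n,c["k1"],np.round(ray(c,320,240),3))
o=ctrl.get_obs(); print(o["time_s"],o["ee_pos"],o["eef_rot"],ctrl.pinch_z)
E
```

```text
top 0.03219648118077512 [[ 0.462  0.086  1.203]
 [ 0.084  0.007 -0.996]]
side -0.03764983064558603 [[ 0.114  0.918  0.945]
 [ 0.346 -0.68  -0.647]]
0.1 [ 0.15130831 -0.52854862  0.20493098] [-3.14057723e+00 -4.27535074e-05  2.78803662e-01] -0.0188
```

View pics/top0.png

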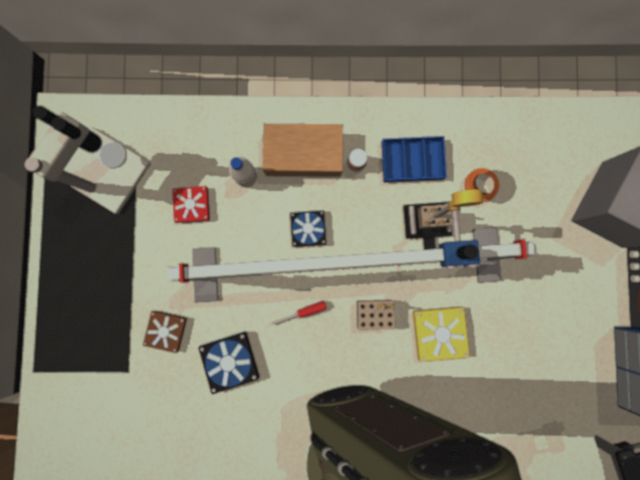

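View pics/side0.png

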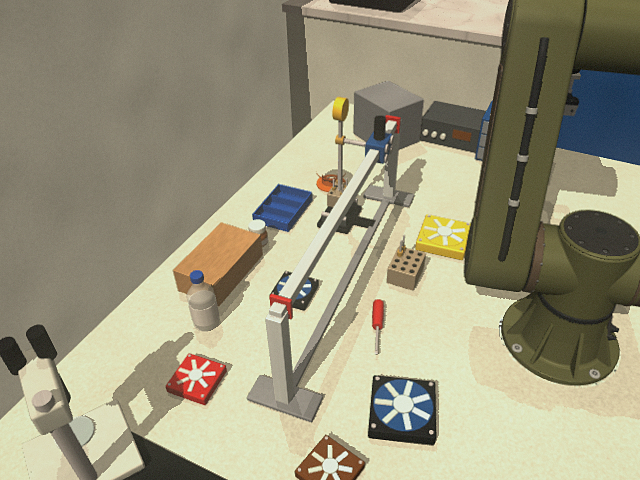

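Top view: the candidates are the blue/black fans at (308,228) and (229,362), red at (190,204), brown at (165,331) and yellow at (442,334). The one meant is (308,228): it is the smaller of the two blue/white ones and lies on the carrier side of the beam. The trolley is at (460,252) with its black post at about (467,252).

```bash
cat > m.py <<'E'
from h import *
import pickle
c=pickle.load(open("top0.pkl","rb")); s=pickle.load(open("side0.pkl","rb"))
def cc(mask,box):
    m=np.zeros_like(mask); x0,y0,x1,y1=box; m[y0:y1,x0:x1]=mask[y0:y1,x0:x1]
    n,l,st,ce=cv2.connectedComponentsWithStats(m.astype(np.uint8)); i=1+np.argmax(st[1:,4]); return ce[i],st[i],l==i
im=c["img"].astype(int); hsv=cv2.cvtColor(c["img"],cv2.COLOR_BGR2HSV)
# fan (rotor+frame: range height above bench), whole dark/blue/white via contour: use points with height 15..35 mm
v,u=np.mgrid[0:480,0:640]
def cloud(c,box):
    x0,y0,x1,y1=box; out=[]
    for y in range(y0,y1):
        for x in range(x0,x1):
            if c["range_z"][y,x]>0: out.append((*pt(c,x,y),x,y))
    return np.array(out)
P=cloud(c,(285,205,332,252)); F=P[(P[:,2]>.014)&(P[:,2]<.04)]
r=cv2.minAreaRect(F[:,:2].astype(np.float32)*1000); print("fan rect",r,F[:,:2].mean(0))
blue=(hsv[...,0]>95)&(hsv[...,0]<125)&(hsv[...,1]>110)
ce,st,_=cc(blue,(290,210,328,248)); print("blue rotor",ce,st,onplane(c,*ce,.024))
P=cloud(c,(220,240,430,285)); B=P[(P[:,2]>.235)&(P[:,2]<.28)]
l=cv2.fitLine(B[:,:2].astype(np.float32),cv2.DIST_HUBER,0,.01,.01).ravel(); print("beam",l,len(B),np.median(B[:,2]))
red=((hsv[...,0]<8)|(hsv[...,0]>172))&(hsv[...,1]>150)
for b in ((175,255,195,285),(512,235,532,265)):
    ce,st,_=cc(red,b); print("endcap",ce,st,onplane(c,*ce,.262),pt(c,*ce))
P=cloud(c,(440,235,490,270)); T=P[P[:,2]>.315]; print("post top",len(T),T.mean(0),T.min(0),T.max(0),"trolley")
Y=cloud(c,(450,185,485,210)); Y=Y[Y[:,2]>.3]; print("yellow",Y.mean(0),Y.min(0),Y.max(0))
E
python3 m.py; python3 - <<'E'
import cv2
a=cv2.imread("pics/top0.png")
b=cv2.hconcat([cv2.resize(a[190:270,270:350],(400,400)),cv2.resize(a[180:280,420:520],(400,400))]); cv2.imwrite("pics/crop1.png",b)
E
```

```text
fan rect ((593.0962524414062, 127.97355651855469), (90.61701965332031, 90.10997772216797), 4.443579196929932) [0.59216619 0.12762351]
blue rotor [318.34146341 235.2195122 ] [314 232   9   8  41] [0.57331408 0.09915391 0.024     ]
beam [ 0.07868001 -0.9968999   0.49554387  0.08352505] 2502 0.26249091799238433
endcap [181.43548387 273.12903226] [180 264   7  18  62] [0.47105637 0.37454875 0.262     ] [0.47095145 0.37127472 0.27267728]
endcap [522.49411765 249.09411765] [516 240  11  18  85] [ 0.52570105 -0.31766172  0.262     ] [ 0.52523517 -0.31471698  0.2688586 ]
post top 193 [ 5.16889305e-01 -1.90120430e-01  3.29147543e-01  4.69575130e+02
  2.50901554e+02] [ 5.03648402e-01 -2.04728355e-01  3.15639728e-01  4.62000000e+02
  2.44000000e+02] [ 5.30107855e-01 -1.77524766e-01  3.34489447e-01  4.77000000e+02
  2.58000000e+02] trolley
yellow [ 6.13994254e-01 -1.79233544e-01  3.52998627e-01  4.66944798e+02
  1.97745223e+02] [ 6.02874101e-01 -2.09955585e-01  3.11618353e-01  4.52000000e+02
  1.89000000e+02] [ 6.29489292e-01 -1.56725134e-01  3.67677860e-01  4.82000000e+02
  2.06000000e+02]
```

View pics/crop1.png

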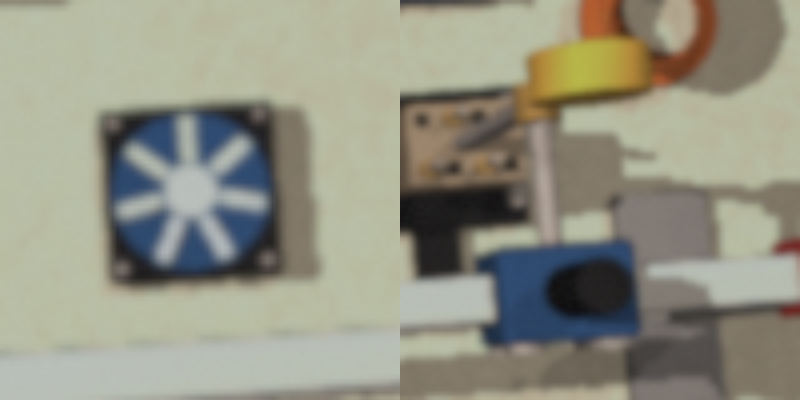

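The crop confirms the target fan: black frame, blue/white rotor, about 90 mm, at (308,228). The post top sits at about (469,251). By measurement the beam yaw is 0.079, the post is at (0.517,-0.191), and the grip target over the fan is about (0.493,0.120).

```bash
python3 -m inch '1 0 0 -1 0 0 0.573;1 0 0 -1 0 0 0.573;1 0 0 -1 0 0 0;1 0 0 -1 0 0 0;1 0 0 -1 0 0 0;1 0 0 -1 0 0 0;1 1 -0.8 -0.5 0 0 0;1 1 -0.8 0 0 0 0;1 1 -0.8 0 0 0 0;1 1 -0.8 0 0 0 0' 60; python3 -m inch '1 1 -0.8 0 0 0 0;1 1 -0.8 0 0 0 0;1 1 -0.8 0 0 0 0;1 1 -0.8 0 0 0 0;1 1 -0.8 0 0 0 0;1 1 -0.8 0 0 0 0;1 0 0 0 0 0 0;1 0 0 0 0 0 0'
```

```text
time_s: 1.35
ee_pos: [0.2642, -0.4226, 0.4002]
eef_rot: [-3.141, 0.0, 0.079]
force: [0.3, 0.6, 0.4]
grip_width: 0.0941
grip_force: 0.0
time_s: 2.35
ee_pos: [0.4313, -0.2661, 0.4002]
eef_rot: [-3.141, 0.001, 0.079]
force: [-0.1, 0.2, -0.1]
grip_width: 0.0941
grip_force: 0.0
```

```bash
python3 -m inch '1 1 -0.75 0 0 0 0;1 1 -0.75 0 0 0 0;1 1.03 -0.77 0 0 0 0' ; python3 -m inch '1 1 -0.75 0 0 0 0;1 1 -0.76 0 0 0 0;1 1 -0.76 0 0 0 0;1 0.04 0 0.6 0 0 0;1 0 0 1 0 0 0;1 0 0 1 0 0 0;1 0 0 1 0 0 0;1 0 0 0 0 0 0;1 0 0 0 0 0 0'; python3 - <<'E'
from h import *
c=camera("side"); cv2.imwrite("pics/side1.png",c["img"])
E
```

```text
time_s: 3.48
ee_pos: [0.5172, -0.1915, 0.2939]
eef_rot: [3.141, -0.001, 0.078]
force: [-0.7, -0.0, 0.9]
grip_width: 0.0938
grip_force: 0.0out of range
```

View pics/side1.png

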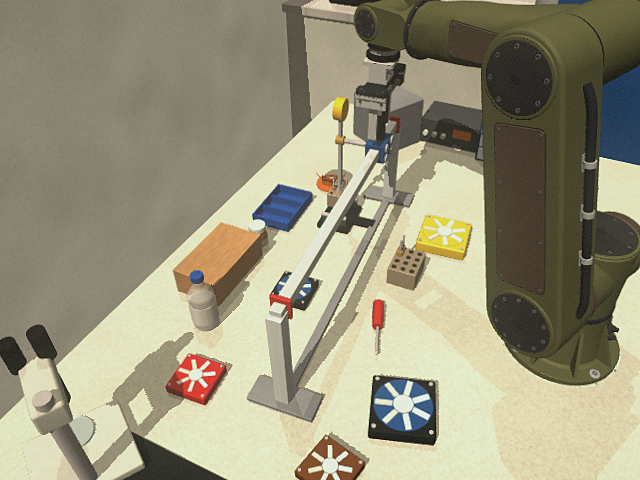

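The gripper straddles the post at about (378,130) and the carrier, at about (340,150), is clear. Next: close the fingers and calibrate a swing estimator on the yellow disc.

```bash
cat > sw.py <<'E'
from h import *
g=np.array([-0.0787,0.9969,0]); gx=np.array([0.9969,0.0787,0]); O=np.array([0.5172-0.0787*0.2193+0.0001,0.0279,0])
O[:2]=np.array([0.4955,0.0835])+ (0.0835-0.028)/0.9969*np.array([0.0787,-0.9969])
def gs(p): return float((np.asarray(p)[:3]*[1,1,0]-O)@g)
def swing(n="side"):
    t=ctrl.get_obs()["time_s"]; p=gs(ctrl.get_obs()["ee_pos"]); c=camera(n)
    h=cv2.cvtColor(c["img"],cv2.COLOR_BGR2HSV)
    m=((h[...,0]>18)&(h[...,0]<34)&(h[...,1]>150)&(h[...,2]>70)); 
    m[200:]=0
    k,l,st,ce=cv2.connectedComponentsWithStats(m.astype(np.uint8)); i=1+np.argmax(st[1:,4])
    o,d=ray(c,*ce[i]); q=o+d*((O+gx*.1007-o)@gx)/(d@gx)
    return t,p,gs(q),q[2],st[i,4]
if __name__=="__main__":
    import sys
    for _ in range(int(sys.argv[1]) if len(sys.argv)>1 else 2):
        t,p,s,z,a=swing(); print("t %.3f trolley %.4f weight-rel %.4f z %.4f area %d theta_raw %.4f"%(t,p,s-p,z,a,-(s-p)/.085))
E
python3 -m inch '0 0 0 0 0 0 0;-1 0 0 0 0 0 0;-1 0 0 0 0 0 0;-1 0 0 0 0 0 0;-1 0 0 0 0 0 0;-1 0 0 0 0 0 0' 60; python3 sw.py 2
```

```text
time_s: 4.28
ee_pos: [0.5171, -0.1908, 0.2925]
eef_rot: [3.142, -0.0, 0.079]
force: [-0.2, 0.0, 0.1]
grip_width: 0.0375
grip_force: 0.0
t 4.275 trolley -0.2195 weight-rel -0.0084 z 0.3313 area 274 theta_raw 0.0988
t 4.325 trolley -0.2195 weight-rel -0.0075 z 0.3315 area 268 theta_raw 0.0888
```

```bash
python3 -m inch '-1 0 0 0 0 0 0;-1 0 0 0 0 0 0;-1 0 0 0 0 0 0;-1 0 0 0 0 0 0' 60; python3 sw.py 2
```

```text
time_s: 4.88
ee_pos: [0.5171, -0.1909, 0.2924]
eef_rot: [3.141, 0.0, 0.079]
force: [-0.3, -2.0, -0.2]
grip_width: 0.0275
grip_force: 60.0
t 4.875 trolley -0.2196 weight-rel -0.0050 z 0.3316 area 269 theta_raw 0.0587
t 4.925 trolley -0.2196 weight-rel -0.0058 z 0.3310 area 278 theta_raw 0.0685
```

```bash
python3 -m inch '-1 0 -0.4 0 0 0 0;-1 0 -0.5 0 0 0 0;-1 0 -0.5 0 0 0 0;-1 0 -0.5 0 0 0 0;-1 0 -0.4 0 0 0 0;-1 0 -0.3 0 0 0 0' ; python3 sw.py 2
```

```text
time_s: 5.72
ee_pos: [0.5109, -0.1122, 0.2924]
eef_rot: [-3.142, 0.0, 0.079]
force: [1.2, -2.6, -0.1]
grip_width: 0.0274
grip_force: 60.0
t 5.725 trolley -0.1407 weight-rel 0.0143 z 0.3303 area 296 theta_raw -0.1679
t 5.775 trolley -0.1398 weight-rel 0.0143 z 0.3299 area 302 theta_raw -0.1678
```

```bash
python3 -m inch '-1 0 -0.25 0 0 0 0;-1 0 -0.25 0 0 0 0' ; python3 sw.py 2
```

```text
time_s: 6.08
ee_pos: [0.5097, -0.098, 0.2924]
eef_rot: [3.141, 0.0, 0.078]
force: [1.2, -2.2, -0.6]
grip_width: 0.0273
grip_force: 60.0
t 6.075 trolley -0.1264 weight-rel 0.0188 z 0.3292 area 305 theta_raw -0.2206
t 6.125 trolley -0.1255 weight-rel 0.0184 z 0.3293 area 300 theta_raw -0.2160
```

```bash
python3 -m inch '-1 0 -0.25 0 0 0 0' ; python3 sw.py 2
```

```text
time_s: 6.3
ee_pos: [0.5092, -0.0907, 0.2925]
eef_rot: [3.141, -0.0, 0.078]
force: [0.6, -1.8, -0.9]
grip_width: 0.0268
grip_force: 60.0
t 6.300 trolley -0.1191 weight-rel 0.0195 z 0.3287 area 311 theta_raw -0.2291
t 6.350 trolley -0.1181 weight-rel 0.0212 z 0.3303 area 294 theta_raw -0.2496
```

```bash
python3 -m inch '-1 0 -0.25 0 0 0 0' ; python3 sw.py 2
```

```text
time_s: 6.52
ee_pos: [0.5086, -0.0832, 0.2924]
eef_rot: [3.141, -0.0, 0.078]
force: [0.8, -1.6, 0.1]
grip_width: 0.0271
grip_force: 60.0
t 6.525 trolley -0.1116 weight-rel 0.0201 z 0.3291 area 310 theta_raw -0.2365
t 6.575 trolley -0.1106 weight-rel 0.0198 z 0.3303 area 305 theta_raw -0.2328
```

```bash
python3 -m inch '-1 0 -0.25 0 0 0 0' ; python3 sw.py 2
```

```text
time_s: 6.75
ee_pos: [0.508, -0.0757, 0.2925]
eef_rot: [3.141, -0.0, 0.078]
force: [0.2, -2.4, 0.2]
grip_width: 0.0272
grip_force: 60.0
t 6.750 trolley -0.1040 weight-rel 0.0113 z 0.3314 area 302 theta_raw -0.1325
t 6.800 trolley -0.1031 weight-rel 0.0081 z 0.3312 area 304 theta_raw -0.0948
```

```bash
python3 -m inch '-1 0 -0.8 0 0 0 0;-1 0 -0.8 0 0 0 0;-1 0 -0.8 0 0 0 0;-1 0 -0.8 0 0 0 0;-1 0 -0.8 0 0 0 0;-1 0 -0.8 0 0 0 0;-1 0 -0.8 0 0 0 0;-1 0 -0.8 0 0 0 0' ; python3 sw.py 24
```

```text
time_s: 7.85
ee_pos: [0.4928, 0.1163, 0.2924]
eef_rot: [3.141, -0.0, 0.079]
force: [4.1, -1.7, -0.8]
grip_width: 0.0275
grip_force: 60.0
t 7.850 trolley 0.0886 weight-rel -0.0088 z 0.3322 area 402 theta_raw 0.1040
t 7.900 trolley 0.0911 weight-rel -0.0069 z 0.3321 area 409 theta_raw 0.0808
t 7.950 trolley 0.0900 weight-rel -0.0052 z 0.3321 area 414 theta_raw 0.0616
t 8.000 trolley 0.0891 weight-rel -0.0036 z 0.3318 area 414 theta_raw 0.0420
t 8.050 trolley 0.0885 weight-rel -0.0008 z 0.3322 area 410 theta_raw 0.0088
t 8.100 trolley 0.0881 weight-rel 0.0019 z 0.3321 area 408 theta_raw -0.0221
t 8.150 trolley 0.0878 weight-rel 0.0040 z 0.3321 area 400 theta_raw -0.0473
t 8.200 trolley 0.0877 weight-rel 0.0059 z 0.3323 area 407 theta_raw -0.0697
t 8.250 trolley 0.0877 weight-rel 0.0081 z 0.3320 area 403 theta_raw -0.0952
t 8.300 trolley 0.0876 weight-rel 0.0088 z 0.3314 area 407 theta_raw -0.1040
t 8.350 trolley 0.0877 weight-rel 0.0106 z 0.3318 area 413 theta_raw -0.1243
t 8.400 trolley 0.0877 weight-rel 0.0117 z 0.3319 area 402 theta_raw -0.1374
t 8.450 trolley 0.0877 weight-rel 0.011
[... 184 characters left out ...]
-0.1460
t 8.600 trolley 0.0877 weight-rel 0.0113 z 0.3318 area 413 theta_raw -0.1327
t 8.650 trolley 0.0877 weight-rel 0.0106 z 0.3315 area 413 theta_raw -0.1245
t 8.700 trolley 0.0877 weight-rel 0.0099 z 0.3322 area 402 theta_raw -0.1163
t 8.750 trolley 0.0877 weight-rel 0.0082 z 0.3324 area 402 theta_raw -0.0969
t 8.800 trolley 0.0877 weight-rel 0.0068 z 0.3325 area 403 theta_raw -0.0798
t 8.850 trolley 0.0878 weight-rel 0.0042 z 0.3321 area 402 theta_raw -0.0494
t 8.900 trolley 0.0878 weight-rel 0.0020 z 0.3320 area 408 theta_raw -0.0234
t 8.950 trolley 0.0879 weight-rel -0.0003 z 0.3318 area 414 theta_raw 0.0037
t 9.000 trolley 0.0879 weight-rel -0.0027 z 0.3317 area 415 theta_raw 0.0316
```

```bash
cat > fit.py <<'E'
from sw import *
import sys, json, os
from scipy.optimize import least_squares
def fit(D):
    D=np.array(D); t,y=D[:,0]-D[-1,0],D[:,1]
    r=least_squares(lambda q:q[0]*np.cos(q[3]*t)+q[1]/q[3]*np.sin(q[3]*t)+q[2]-y,[0,0,-.0,3.13],bounds=([-1,-2,-.2,2.9],[1,2,.2,3.4])).x
    return r
# usage: fit.py n : take n frames (0.05s each), fit, predict; prints state at the present time
D=[]
for _ in range(int(sys.argv[1])):
    t,p,s,z,a=swing(); D.append((t,-(s-p)/.085))
th,w0,b,w=fit(D); T0=D[-1][0]; tn=ctrl.get_obs()["time_s"]
A=np.hypot(th,w0/w); ph=np.arctan2(w0/w,th) # th=A cos(w dt - ph)
up=[T0+(ph-np.pi/2+2*np.pi*k)/w for k in range(-1,4)]
print("now %.3f A %.4f bias %.4f w %.3f; upward zero crossings"%(tn,A,b,w),np.round([u for u in up if u>tn],3),"last trolley %.4f"%p)
E
python3 fit.py 22
```

```text
now 10.150 A 0.1717 bias 0.0091 w 2.900; upward zero crossings [11.123 13.29  15.457] last trolley 0.0880
```

```bash
sed -i 's/^for _ in range/old=json.load(open("d.json")) if os.path.exists("d.json") and len(sys.argv)>2 else []\nfor _ in range/; s/^th,w0/D=old+D; json.dump(D,open("d.json","w"))\nth,w0/; s/2.9\],\[1,2,.2,3.4/2.6],[1,2,.2,3.6/' fit.py
cat >> fit.py <<'E'
print("residual rms",np.std([d[1]-(th*np.cos(w*(d[0]-T0))+w0/w*np.sin(w*(d[0]-T0))+b) for d in D]))
E
python3 fit.py 8; python3 -m inch '-1 0 0 0 0 0 0;-1 0 0 0 0 0 0;-1 0 0 0 0 0 0;-1 0 0 0 0 0 0' >/dev/null; python3 fit.py 8 a;python3 -m inch '-1 0 0 0 0 0 0;-1 0 0 0 0 0 0;-1 0 0 0 0 0 0;-1 0 0 0 0 0 0' >/dev/null; python3 fit.py 8 a
```

```text
now 10.550 A 0.3253 bias 0.1895 w 2.807; upward zero crossings [10.994 13.233 15.472 17.71 ] last trolley 0.0880
residual rms 0.0035148391437259227
now 11.450 A 0.1529 bias 0.0137 w 3.408; upward zero crossings [12.798 14.642 16.485] last trolley 0.0880
residual rms 0.004812769032347614
now 12.350 A 0.1594 bias 0.0249 w 3.155; upward zero crossings [12.98  14.971 16.962] last trolley 0.0880
residual rms 0.006005437972280572
```

```bash
python3 -c "from sw import *; swing()"; python3 -m inch '-1 0 0 0 0 0 0;-1 0 0 0 0 0 0;-1 0 0 0 0 0 0;-1 0 0 0 0 0 0;-1 0 -0.52 0 0 0 0;-1 0 -0.52 0 0 0 0;-1 0 -0.52 0 0 0 0;-1 0 -0.52 0 0 0 0;-1 0 -0.52 0 0 0 0;-1 0 -0.52 0 0 0 0' ; python3 -m inch '-1 0 -0.52 0 0 0 0;-1 0 -0.52 0 0 0 0;-1 0 0.5 0 0 0 0;-1 0 0.5 0 0 0 0;-1 0 0.5 0 0 0 0;-1 0 0.5 0 0 0 0;-1 0 0.5 0 0 0 0;-1 0 0.5 0 0 0 0;-1 0 0.5 0 0 0 0;-1 0 0.5 0 0 0 0'; python3 -m inch '-1 0 0 0 0 0 0;-1 0 0 0 0 0 0;-1 0 0 0 0 0 0'; sed -i 's/2.6\],\[1,2,.2,3.6/3.1],[1,2,.2,3.2/' fit.py; python3 fit.py 6; python3 -m inch '-1 0 0 0 0 0 0;-1 0 0 0 0 0 0;-1 0 0 0 0 0 0;-1 0 0 0 0 0 0' >/dev/null; python3 fit.py 6 a;python3 -m inch '-1 0 0 0 0 0 0;-1 0 0 0 0 0 0;-1 0 0 0 0 0 0;-1 0 0 0 0 0 0' >/dev/null; python3 fit.py 6 a; cat d.json
```

```text
time_s: 13.65
ee_pos: [0.4854, 0.2102, 0.2925]
eef_rot: [-3.142, -0.0, 0.079]
force: [1.8, -1.1, -0.7]
grip_width: 0.0271
grip_force: 60.0
time_s: 14.9
ee_pos: [0.4926, 0.1195, 0.2925]
eef_rot: [-3.142, -0.0, 0.079]
force: [2.8, 1.9, -1.6]
grip_width: 0.0272
grip_force: 60.0
time_s: 15.28
ee_pos: [0.4925, 0.1207, 0.2925]
eef_rot: [3.141, -0.0, 0.079]
force: [1.6, -2.8, -1.2]
grip_width: 0.0269
grip_force: 60.0
now 15.575 A 0.0475 bias 0.0099 w 3.200; upward zero crossings [17.344 19.307 21.271] last trolley 0.0930
residual rms 0.0028248045744041265
now 16.375 A 0.0443 bias 0.0227 w 3.100; upward zero crossings [17.504 19.53  21.557] last trolley 0.0929
residual rms 0.0027450667149783396
now 17.175 A 0.0353 bias 0.0278 w 3.200; upward zero crossings [17.492 19.456 21.419 23.382] last trolley 0.0928
residual rms 0.003547017200636148
[[15.275, -0.00548690539556862], [15.325, 0.0008831224774409862], [15.375, 0.010682717427250216], [15.425, 0.012310517732914073], [15.475, 0.028848952387231768], [15.525, 0.029378946166018084], [16.075, 0.06486220605258056], [16.125, 0.05881815395519502], [16.175, 0.05842251362078459], [16.225, 0.05721747411914158], [16.275, 0.050590175124482266], [16.325, 0.04686889761498519], [16.875, -0.006079699391899307], [16.925, -0.007695177081682044], [16.975, -0.007810880231103453], [17.025, -0.0031762776745286273], [17.075, -0.002908234573617062], [17.125, -0.000636420216480667]]
```

```bash
python3 -c "from sw import *; swing()"; python3 -m inch '-1 0 0 0 0 0 0;-1 0 0 0 0 0 0;-1 0 -0.12 0 0 0 0;-1 0 -0.12 0 0 0 0;-1 0 -0.12 0 0 0 0;-1 0 -0.12 0 0 0 0;-1 0 -0.12 0 0 0 0;-1 0 -0.12 0 0 0 0;-1 0 -0.12 0 0 0 0;-1 0 -0.12 0 0 0 0' ; python3 -m inch '-1 0 0.12 0 0 0 0;-1 0 0.12 0 0 0 0;-1 0 0.12 0 0 0 0;-1 0 0.12 0 0 0 0;-1 0 0.12 0 0 0 0;-1 0 0.12 0 0 0 0;-1 0 0.12 0 0 0 0;-1 0 0.12 0 0 0 0;-1 0 0 0 0 0 0;-1 0 0 0 0 0 0'; python3 fit.py 5; python3 -m inch '-1 0 0 0 0 0 0;-1 0 0 0 0 0 0;-1 0 0 0 0 0 0;-1 0 0 0 0 0 0' >/dev/null; python3 fit.py 5 a;python3 -m inch '-1 0 0 0 0 0 0;-1 0 0 0 0 0 0;-1 0 0 0 0 0 0;-1 0 0 0 0 0 0' >/dev/null; python3 fit.py 5 a; cat d.json
python3 - <<'E'
from sw import *
import pickle
c=camera("top"); pickle.dump(c,open("top2.pkl","wb")); a=c["img"]; cv2.imwrite("pics/top2.png",cv2.resize(a[150:300,230:430],(800,600),interpolation=cv2.INTER_CUBIC))
E
```

```text
time_s: 18.48
ee_pos: [0.4902, 0.1494, 0.2925]
eef_rot: [3.142, -0.0, 0.079]
force: [1.3, -1.2, -0.1]
grip_width: 0.0271
grip_force: 60.0
time_s: 19.73
ee_pos: [0.4925, 0.1202, 0.2924]
eef_rot: [3.141, 0.0, 0.079]
force: [1.3, -1.6, -1.1]
grip_width: 0.0273
grip_force: 60.0
now 19.975 A 0.0277 bias -0.0023 w 3.100; upward zero crossings [21.464 23.49  25.517] last trolley 0.0927
residual rms 0.001964520916220377
now 20.725 A 0.0079 bias 0.0268 w 3.100; upward zero crossings [22.02  24.047 26.074] last trolley 0.0928
residual rms 0.002382990355597765
now 21.475 A 0.0069 bias 0.0303 w 3.100; upward zero crossings [22.397 24.424 26.451] last trolley 0.0928
residual rms 0.0028738910261374745
[[19.725, 0.018838414842871597], [19.775, 0.02207624602584002], [19.825, 0.025998261447726326], [19.875, 0.02146279975111912], [19.925, 0.02678023108720993], [20.475, 0.03550179223957137], [20.525, 0.0343971658643052], [20.575, 0.029626525214359337], [20.625, 0.036600263654772064], [20.675, 0.0352611425592141], [21.225, 0.0335201418492217], [21.275, 0.03138973054037293], [21.325, 0.02883458497242651], [21.375, 0.03259714788187167], [21.425, 0.03446491520268755]]
```

View pics/top2.png

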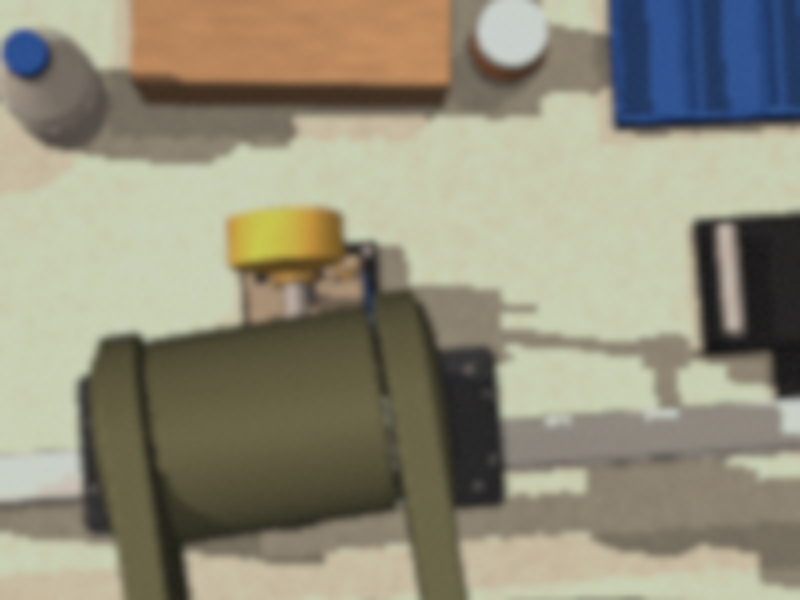

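The zoomed view shows the block (crop x 243–365) sitting over the fan, with the fan's dark edge showing at its upper right (375,250). The swing is about 0.007 rad. I'll check the centring numerically and keep holding.

```bash
python3 - <<'E'
from sw import *
import pickle
print("fan gs",gs([.593,.128,0]))
c=pickle.load(open("top2.pkl","rb"))
Q=np.array([pt(c,x,y) for y in range(205,232) for x in range(280,335) if c["range_z"][y,x]>0])
B=Q[(Q[:,2]>.085)&(Q[:,2]<.112)]; s=np.array([gs(q) for q in B]); print("block top",len(B),np.percentile(s,[1,99]),np.percentile(s,[1,99]).mean(),np.median(B[:,2]))
c=camera("side"); cv2.imwrite("pics/side2.png",cv2.resize(c["img"][220:340,220:380],(800,600),interpolation=cv2.INTER_CUBIC))
E
python3 -m inch '-1 0 0 0 0 0 0;-1 0 0 0 0 0 0;-1 0 0 0 0 0 0;-1 0 0 0 0 0 0;-1 0 0 0 0 0 0;-1 0 0 0 0 0 0;-1 0 0 0 0 0 0;-1 0 0 0 0 0 0;-1 0 0 0 0 0 0;-1 0 0 0 0 0 0'
```

```text
fan gs 0.09236156873307252
block top 221 [0.06007981 0.12862241] 0.09435111216746296 0.10084821999236349
time_s: 22.82
ee_pos: [0.4925, 0.1205, 0.2924]
eef_rot: [-3.142, 0.0, 0.079]
force: [1.2, -1.1, -1.1]
grip_width: 0.027
grip_force: 60.0
```

View pics/side2.png

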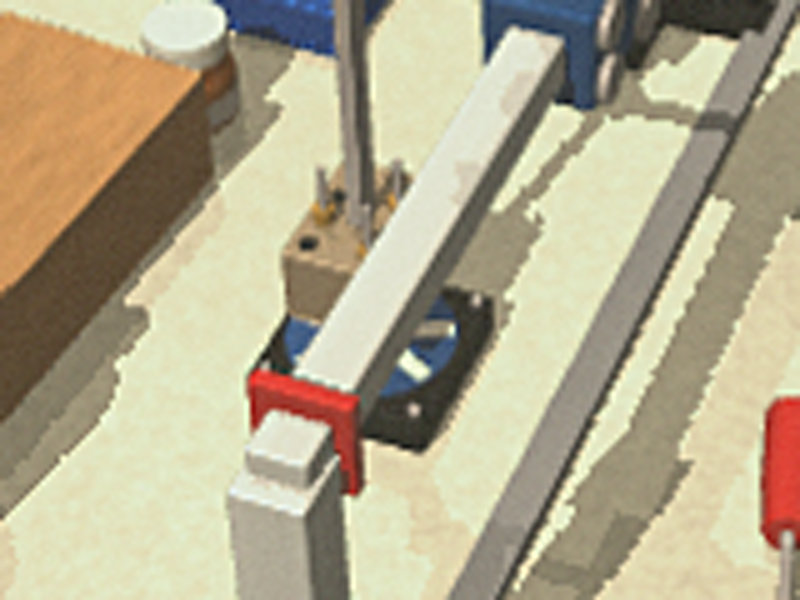

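The block is above the fan (crop about (350,230) over the rotor), and its measured centre is within 2 mm of the fan's. Hold a little longer, then open.

```bash
for i in 1 ; do python3 -m inch '-1 0 0 0 0 0 0;-1 0 0 0 0 0 0;-1 0 0 0 0 0 0;-1 0 0 0 0 0 0;-1 0 0 0 0 0 0;-1 0 0 0 0 0 0;-1 0 0 0 0 0 0;-1 0 0 0 0 0 0;-1 0 0 0 0 0 0;-1 0 0 0 0 0 0'; done; python3 -m inch '-1 0 0 0 0 0 0;-1 0 0 0 0 0 0;-1 0 0 0 0 0 0;-1 0 0 0 0 0 0;-1 0 0 0 0 0 0;-1 0 0 0 0 0 0;-1 0 0 0 0 0 0;-1 0 0 0 0 0 0' >/dev/null; python3 fit.py 4; python3 -m inch '-0.2 0 0 0 0 0 0;0 0 0 0 0 0 0;0.3 0 0 0 0 0 0;0.6 0 0 0 0 0 0;0.6 0 0 0 0 0 0;0.6 0 0 0 0 0 0'; python3 sw.py 3
```

```text
time_s: 24.08
ee_pos: [0.4925, 0.1205, 0.2925]
eef_rot: [3.142, -0.0, 0.079]
force: [0.1, -1.6, -0.8]
grip_width: 0.0274
grip_force: 60.0
now 25.275 A 0.1053 bias -0.0724 w 3.100; upward zero crossings [26.657 28.684 30.711] last trolley 0.0928
residual rms 0.0005772800155826212
time_s: 26.02
ee_pos: [0.4925, 0.1205, 0.2924]
eef_rot: [3.142, 0.0, 0.079]
force: [0.8, 0.9, 0.2]
grip_width: 0.075
grip_force: 0.0
t 26.025 trolley 0.0928 weight-rel -0.0025 z 0.3321 area 406 theta_raw 0.0292
t 26.075 trolley 0.0928 weight-rel -0.0025 z 0.3322 area 404 theta_raw 0.0294
t 26.125 trolley 0.0928 weight-rel -0.0031 z 0.3318 area 413 theta_raw 0.0360
```

Released and still calm. Next: lift straight up clear of the post and check again.

```bash
python3 -m inch '0.6 0 0 -0.5 0 0 0;0.6 0 0 -1 0 0 0;0.6 0 0 -1 0 0 0;0.6 0 0 -1 0 0 0;0.6 0 0 -0.5 0 0 0;0.6 -1 0 0 0 0 0;0.6 -1 0 0 0 0 0;0.6 -1 0 0 0 0 0;0.6 -1 0 0 0 0 0;0.6 0 0 0 0 0 0'; python3 sw.py 12; python3 - <<'E'
from sw import *
c=camera("top"); cv2.imwrite("pics/top3.png",c["img"])
P=np.array([pt(c,x,y) for y in range(200,290) for x in range(280,340) if c["range_z"][y,x]>0]); s=np.array([gs(q) for q in P]); z=P[:,2]; xx=(P-O)@gx
B=(z>.085)&(z<.112)&(xx>.06)&(xx<.14); print("block",B.sum(),np.percentile(s[B],[1,99]).mean())
T=(z>.315)&(z<.34)&(abs(xx)<.02); print("post",T.sum(),(s[T].min()+s[T].max())/2 if T.any() else None)
E
```

```text
time_s: 27.42
ee_pos: [0.3719, 0.111, 0.4133]
eef_rot: [-3.141, -0.002, 0.079]
force: [0.6, -0.3, 0.0]
grip_width: 0.0752
grip_force: 0.0
t 27.425 trolley 0.0928 weight-rel -0.0001 z 0.3339 area 372 theta_raw 0.0009
t 27.475 trolley 0.0928 weight-rel 0.0013 z 0.3350 area 353 theta_raw -0.0153
t 27.525 trolley 0.0928 weight-rel 0.0018 z 0.3349 area 349 theta_raw -0.0213
t 27.575 trolley 0.0928 weight-rel 0.0053 z 0.3372 area 324 theta_raw -0.0619
t 27.625 trolley 0.0928 weight-rel 0.0007 z 0.3348 area 360 theta_raw -0.0083
t 27.675 trolley 0.0928 weight-rel 0.0019 z 0.3352 area 347 theta_raw -0.0229
t 27.725 trolley 0.0928 weight-rel 0.0078 z 0.3394 area 302 theta_raw -0.0923
t 27.775 trolley 0.0928 weight-rel 0.0008 z 0.3340 area 365 theta_raw -0.0092
t 27.825 trolley 0.0928 weight-rel 0.0062 z 0.3394 area 308 theta_raw -0.0734
t 27.875 trolley 0.0928 weight-rel 0.0071 z 0.3381 area 306 theta_raw -0.0834
t 27.925 trolley 0.0928 weight-rel 0.0027 z 0.3354 area 343 theta_raw -0.0317
t 27.975 trolley 0.0928 weight-rel 0.0061 z 0.3395 area 307 theta_raw -0.0715
block 387 0.09428417592710472
post 167 0.09381561359701816
```

View pics/top3.png

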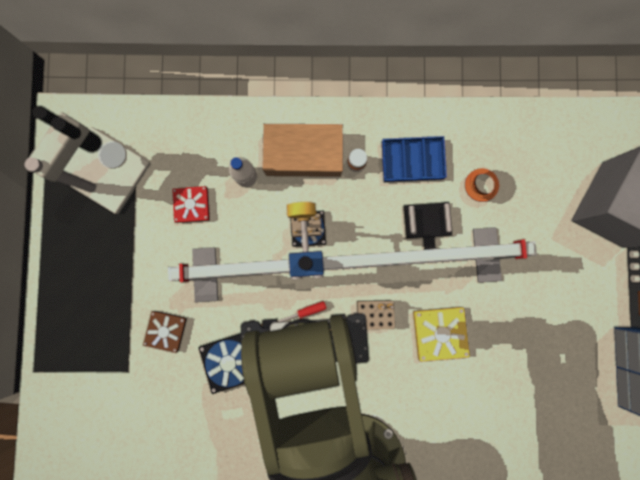

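The block hangs centred over the fan at (308,228), the trolley is at (306,263), and the arm is clear. The yellow mask now jitters because of the lighting, so I'll check the swing from the block and disc in the top view's range data instead.

```bash
python3 - <<'E'
from sw import *
out=[]
for k in range(22):
    t=ctrl.get_obs()["time_s"]; c=camera("top")
    P=np.array([pt(c,x,y) for y in range(205,250) for x in range(285,332) if c["range_z"][y,x]>0]); s=np.array([gs(q) for q in P]); xx=(P-O)@gx
    B=(P[:,2]>.09)&(P[:,2]<.11)&(xx>.075)&(xx<.125)
    Y=np.array([pt(c,x,y) for y in range(200,220) for x in range(280,325) if c["range_z"][y,x]>0]); Y=Y[Y[:,2]>.32]
    out.append((t,s[B].mean(),np.percentile(s[B],[1,99]).mean(),np.mean([gs(q) for q in Y])))
print(np.round(out,4))
E
```

```text
[[28.075   0.0918  0.0943  0.0934]
 [28.125   0.0919  0.0942  0.0934]
 [28.175   0.0918  0.0943  0.0933]
 [28.225   0.0919  0.0943  0.0933]
 [28.275   0.092   0.0943  0.0934]
 [28.325   0.0921  0.0944  0.0934]
 [28.375   0.0922  0.0943  0.0934]
 [28.425   0.092   0.0943  0.0933]
 [28.475   0.0918  0.0943  0.0934]
 [28.525   0.0919  0.0942  0.0934]
 [28.575   0.092   0.0943  0.0934]
 [28.625   0.0921  0.0942  0.0934]
 [28.675   0.0918  0.0943  0.0934]
 [28.725   0.092   0.0943  0.0934]
 [28.775   0.0919  0.0943  0.0934]
 [28.825   0.0921  0.0943  0.0935]
 [28.875   0.0921  0.0943  0.0934]
 [28.925   0.0921  0.0943  0.0934]
 [28.975   0.092   0.0943  0.0935]
 [29.025   0.0919  0.0943  0.0933]
 [29.075   0.0918  0.0943  0.0934]
 [29.125   0.092   0.0943  0.0934]]
```

Still, and within about 2 mm of the fan's centre; handing in.

```bash
python3 -c "from station import ticket; print(ticket.hand_in())"
```

```text
the job is handed in; nothing more can be done
None
```

The job is handed in: the carrier hangs still over the smaller blue fan, about 2 mm off centre, with the trolley released and the arm clear; the hand-in returned no verdict.

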